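# Pack the espresso machine's corner guards

## Task

Lift the orange transit block off the saddle in the open case and stand it upright, groove down, on the blue mat. Nest all the steel corner guards you find on the counter over the yellow saddle, one over the other like tents, ridges in line, ends flush and centred on the saddle; then put the transit block back on top of them, centred, and shut the case's lid fully. Leave the other things on the counter where they are.

Things in the scene. Friction and masses are not known exactly. Their poses are not given: they have to be found in the camera images.
- guard0: Steel corner guard, a 90-degree angle 64 mm long, legs 45 mm wide, 3 mm thick, 130 g; lies like a tent, ridge up. 3 to 5 are present. Origin: in the plane of its feet, under the ridge's middle. y along the ridge (both ways equivalent), z up. Ridge 34 mm above the origin, its inside 29.7 mm; 64 mm wide over the feet. The upright V-shaped ends (y = +-32 mm) can be gripped between two fingers.
- guard1: Another guard, exactly like guard0 (present or absent).
- guard2: Another guard, exactly like guard0 (present or absent).
- guard3: Another guard, exactly like guard0 (present or absent).
- guard4: Another guard, exactly like guard0 (present or absent).
- block: Orange transit block, a chunky tent 60 mm long along its y (ridge line), 57 mm wide, 41 mm tall, 26 mm wide flat top, 120 g; 90-degree groove underneath, its inner ridge 21.2 mm above the origin. Origin: middle of its underside, z up. Its upright ends (y = +-30 mm) can be gripped. At the start it sits astride the saddle.
- case: Black open case, fixed; outside 140 mm (x) x 210 mm (y), walls 65 mm tall, 5 mm thick, floor 5 mm. Origin: middle of its underside, z up. In its middle a yellow tent-shaped saddle, 52 mm long, ridge along the case's y. The lid's hinge line runs along y at x = +70 mm, z = 65 mm.
- saddle_top (a point): Middle of the saddle's ridge, 47.7 mm above the case's origin; axes as the case's. On the bare saddle a guard's origin is 18 mm, the block's 26.5 mm above the case's origin; every guard underneath adds 4.24 mm.
- lid (a joint): Angle of the white lid (rad): 0 shut, 1.55 to 1.8 at the start (standing open), at most 1.85. A 35 mm deep, 140 x 210 mm cover hinged on the case's +x rim. Its stiff hinge (0.4 N m) keeps it where it is left, so it must be pushed all the way down.
- lid_edge (a point): Point on the lid's outer (top) face, 120 mm from the hinge line (and 20 mm from the free edge), 35 mm above the lid's rim plane, midway along y. When shut it lies on the flat top at case x = -50 mm, 100 mm above the counter. Its axes turn with the lid: z out of the outer face.
- mat: Blue mat, 130 mm (x) x 120 mm (y), 3 mm thick, fixed. Origin: middle of its underside.
- jug: Steel milk jug with a handle, 76 mm across, 90 mm tall; a bystander, leave it alone. Origin at its underside.
- cup: White cup, 70 mm across, 65 mm tall; a bystander, leave it alone. Origin at its underside.
- wrench: Open-ended wrench, 160 mm; a bystander, leave it alone. Origin at its underside.
- driver: Screwdriver, 190 mm; a bystander, leave it alone. Origin at its underside.
- tamper: Dark steel coffee tamper, 56 mm across, 85 mm tall; a bystander, leave it alone. Origin at its underside.
- valve: Brass valve body, 45 x 60 mm, 60 mm tall; a bystander, leave it alone. Origin at its underside.
- tin: Open steel screw tin, 80 x 80 x 25 mm; a bystander, leave it alone. Origin at its underside.
Not all that is in view belongs to the job. Leave any green or purple look-alike of the guard4 alone.

How it is judged (in metres and radians):
On the way, in this order (a step that is already met when the one before it is completed fails the run):
1. the transit block stands on the blue mat, let go (x of block in the frame of mat between -0.06 and 0.06 m and y of block in the frame of mat between -0.055 and 0.055 m and height (world z) of block below 0.008 m and angle between block's own z axis and vertical below 0.1 rad and contact force between block and the fingers below 0.05 N), for 0.2 s.
2. every guard present is nested on the saddle, ends flush (x of guard0 in the frame of case between -0.004 and 0.004 m and y of guard0 in the frame of case between -0.007 and 0.007 m and z of guard0 in the frame of case between 0.0145 and 0.0385 m and angle between the y axis of each of guard0, guard1, guard2, guard3, guard4 and the y axis of case, either way round below 0.07 rad and angle between each of guard0, guard1, guard2, guard3, guard4's own z axis and vertical below 0.08 rad and x of guard1 in the frame of case between -0.004 and 0.004 m and y of guard1 in the frame of case between -0.007 and 0.007 m and z of guard1 in the frame of case between 0.0145 and 0.0385 m and x of guard2 in the frame of case between -0.004 and 0.004 m and y of guard2 in the frame of case between -0.007 and 0.007 m and z of guard2 in the frame of case between 0.0145 and 0.0385 m and x of guard3 in the frame of case between -0.004 and 0.004 m and y of guard3 in the frame of case between -0.007 and 0.007 m and z of guard3 in the frame of case between 0.0145 and 0.0385 m and x of guard4 in the frame of case between -0.004 and 0.004 m and y of guard4 in the frame of case between -0.007 and 0.007 m and z of guard4 in the frame of case between 0.0145 and 0.0385 m and linear speed of each of guard0, guard1, guard2, guard3, guard4, block below 0.01 m/s and contact force between each of guard0, guard1, guard2, guard3, guard4 and the fingers below 0.05 N), for 0.3 s.
3. the transit block sits astride the nested guards, let go (x of guard0 in the frame of case between -0.004 and 0.004 m and y of guard0 in the frame of case between -0.007 and 0.007 m and z of guard0 in the frame of case between 0.0145 and 0.0385 m and angle between the y axis of each of guard0, guard1, guard2, guard3, guard4 and the y axis of case, either way round below 0.07 rad and angle between each of guard0, guard1, guard2, guard3, guard4, block's own z axis and vertical below 0.08 rad and x of guard1 in the frame of case between -0.004 and 0.004 m and y of guard1 in the frame of case between -0.007 and 0.007 m and z of guard1 in the frame of case between 0.0145 and 0.0385 m and x of guard2 in the frame of case between -0.004 and 0.004 m and y of guard2 in the frame of case between -0.007 and 0.007 m and z of guard2 in the frame of case between 0.0145 and 0.0385 m and x of guard3 in the frame of case between -0.004 and 0.004 m and y of guard3 in the frame of case between -0.007 and 0.007 m and z of guard3 in the frame of case between 0.0145 and 0.0385 m and x of guard4 in the frame of case between -0.004 and 0.004 m and y of guard4 in the frame of case between -0.007 and 0.007 m and z of guard4 in the frame of case between 0.0145 and 0.0385 m and x of block in the frame of case between -0.005 and 0.005 m and y of block in the frame of case between -0.012 and 0.012 m and z of block in the frame of case between 0.036 and 0.0515 m and angle between the y axis of block and the y axis of case, either way round below 0.08 rad and contact force between block and the fingers below 0.05 N), for 0.2 s.
4. the lid is shut (value of joint lid below 0.06 rad), for 0.2 s.
At the end, for the whole second after the job is handed in: Every guard present sits upright on the saddle's V (within 4 mm across, 7 mm along the ridge, 0.07 rad), the transit block astride on top of them (within 5 mm across, 12 mm along, 0.08 rad), the lid shut to within 0.06 rad and all at rest (x of guard0 in the frame of case between -0.004 and 0.004 m and y of guard0 in the frame of case between -0.007 and 0.007 m and z of guard0 in the frame of case between 0.0145 and 0.0385 m and angle between the y axis of each of guard0, guard1, guard2, guard3, guard4 and the y axis of case, either way round below 0.07 rad and angle between each of guard0, guard1, guard2, guard3, guard4, block's own z axis and vertical below 0.08 rad and x of guard1 in the frame of case between -0.004 and 0.004 m and y of guard1 in the frame of case between -0.007 and 0.007 m and z of guard1 in the frame of case between 0.0145 and 0.0385 m and x of guard2 in the frame of case between -0.004 and 0.004 m and y of guard2 in the frame of case between -0.007 and 0.007 m and z of guard2 in the frame of case between 0.0145 and 0.0385 m and x of guard3 in the frame of case between -0.004 and 0.004 m and y of guard3 in the frame of case between -0.007 and 0.007 m and z of guard3 in the frame of case between 0.0145 and 0.0385 m and x of guard4 in the frame of case between -0.004 and 0.004 m and y of guard4 in the frame of case between -0.007 and 0.007 m and z of guard4 in the frame of case between 0.0145 and 0.0385 m and x of block in the frame of case between -0.005 and 0.005 m and y of block in the frame of case between -0.012 and 0.012 m and z of block in the frame of case between 0.036 and 0.0515 m and angle between the y axis of block and the y axis of case, either way round below 0.08 rad and value of joint lid below 0.06 rad and linear speed of each of guard0, guard1, guard2, guard3, guard4, block below 0.01 m/s); the robot touches nothing.
It fails at once if a bystander is moved more than 40 mm (distance of any of jug, cup, wrench, driver, tamper, valve, tin from where it was at the start of the episode above 0.04 m).
Of guard0, guard1, guard2, guard3, guard4 only 3 to 5 are there at a start; the rules pass over those that are not, and their reading is None.
At some moment in a run one of guard0, guard1, guard2, guard3, guard4, block may be knocked a few centimetres aside while the robot is not near it.
Once in a run the grip may slacken for a moment while it holds something.
It also fails if it takes over 210 s, if anything falls off the work surface, if the arm or the gripper's body presses on something with over 40 N, if the wrist force passes 120 N, or if a joint passes its speed limit or range.

## Robot

A 6-joint arm with a two-finger parallel gripper is mounted at the origin on the work surface. World frame = base frame: x ahead of the robot, y to its left, z up, the work surface at z = 0. Lengths are in mm, angles in rad, forces in N, time in s.
With the tool pointing down it reaches from about 275 to 1000 mm from the base axis. Payload 8.4 kg.
Tool frame: the origin (TCP) lies on the centre line of the jaws, within the pads' length; the fingertips stand r.tip_reach ahead of it and the grasp point (between the pads) lies 11 mm behind it (r.tip_reach is the distance from the TCP to the fingertips, in mm); z points along the fingers, y is the line along which they close (so a half turn about z gives the same grasp; the last joint's range is limited). The gripper opens to 85 mm and grips with 20 to 120 N. Pads are 22 mm wide; open, the fingers measure 114 mm over their backs; the gripper's body (76 mm by 85 mm) begins 54 mm behind the grasp point. The pads swing forward as they close: fully open they stand 13 mm farther back than shut.
Start: joints at [1.255, 0.353, 1.633, -0, 1.155, -0.002], TCP at [192.921, 594.483, 239.281] pointing down, gripper open.
Joint ranges: [-2.63, 2.63], [-0.92, 2.1], [0.06, 2.66], [-1.3, 4.44], [0, 2.69], [-3.02, 3.02]. Speed limits (rad/s): [2.22, 2.22, 2.79, 3.14, 3.14, 3.14].

## Interface

Orientations are given as [roll, pitch, yaw] about the fixed x, y, z axes, in that order (R = Rz(yaw) Ry(pitch) Rx(roll)).
In Python, from rig import r gives the robot as it stands.
- The arm moves only by the tool carry_out, never from a script. Its argument "targets" is a list of rows, each an object with "dp": the shift along the tool's x, y, z in mm, a list of three; "yaw": the turn about the tool's z in degrees. A call has 1 to 12 rows; each row is the pose to reach, as a shift and turn from the pose commanded when the call began, along the tool's axes at that moment; what a row does not reach only later rows make up. A row lasts 1/8 s, in which the tool goes at most 62.5 mm and 10.7 degrees, less where a joint would pass 70% of its speed; a pose out of reach is approached as far as the arm can. A call with a gripper value outside its range is refused whole. "fingers" is the opening, from -1 (shut) to 1 (fully open), so that 0 is half open, set as the call begins (left out, the last holds). The fingers move at their own pace and stop on an object; "grip_force" is the grip in N (left out, the last holds). Time passes only in rows, so rows that repeat a pose let the fingers close. It gives the time, the measured TCP pose, the force, the opening and the grip force at its end, in the units of the state.
- r.sense(): the state, without advancing time (a new reading comes with each control period).
- r.grab_frame(name): name is "side" or "top"; returns the picture (400x640x3 uint8, red, green, blue); there is no depth.
- r.get_calibration(name): a dict with "fx", "fy", "cx", "cy" (pixels), "rvec" (rotation vector, rad) and "tvec" (3), from world to camera coordinates, as OpenCV has them. Camera axes: x right, y down, z forward; pixel columns grow to the right and rows downward; lengths in mm; the calibration is good to about 2 mm. A picture is of the moment at which its call begins. get_calibration takes no time and is no camera call.
- r.sign_off(): hands the job in; it is judged then, once.
The state is a dict: "clock": time; "qpos": joint angles; "qvel": joint speeds; "joint_efforts": joint torques, N m; "eef_pos": TCP position; "tcp_rot": TCP orientation; "contact_force": force on the tool from outside, world axes, zero at the start; "wrist_torque": the same for the moment, N m; "opening": opening from 0.0 (shut) to 1.0 (fully open); "grasp_force": force on a finger pad.
Only numpy, scipy, OpenCV 4.12 (cv2) and the standard library are available. Lean on these libraries where they do the work, as an engineer would, in place of code of your own. Each camera call takes 0.05 s, during which the arm holds its last target. There are 200 camera calls.

## Working session

There is one attempt and no reset: what is moved stays moved. The work goes in short steps, Python scripts to look and compute and a tool call to move; the robot and the scene stay as the last step left them, time stands still between calls to the robot, and variables do not carry over. Pictures are saved under pics/ and viewed, at most 16 in all, crops included, and the job is handed in when it is done.

Besides the shell and the picture viewer there is one more tool, called after "Request:" as a command line: name --argument value ..., lists and objects as JSON in quotes. carry_out: Moves the arm, as the interface text tells. Its arguments: {"type":"object","properties":{"targets":{"type":"array","items":{"type":"object","properties":{"dp":{"type":"array","items":{"type":"number"}},"yaw":{"type":"number"}}}},"fingers":{"type":"number"},"grip_force":{"type":"number"}},"required":["targets"]}

```bash
ls; mkdir -p pics
cat > h.py <<'E'
import numpy as np, cv2
from rig import r
def cam(n):
    c=r.get_calibration(n); K=np.array([[c['fx'],0,c['cx']],[0,c['fy'],c['cy']],[0,0,1.]])
    R=cv2.Rodrigues(np.array(c['rvec'],float))[0]; t=np.array(c['tvec'],float).ravel()
    return K,R,t
def ray(n,uv):
    K,R,t=cam(n); d=R.T@np.linalg.inv(K)@np.array([uv[0],uv[1],1.]); return -R.T@t,d
def onz(n,uv,z):
    o,d=ray(n,uv); return o+d*(z-o[2])/d[2]
def proj(n,p):
    K,R,t=cam(n); q=K@(R@np.array(p,float)+t); return q[:2]/q[2]
def snap(n,f):
    im=np.ascontiguousarray(r.grab_frame(n)[:,:,::-1]); cv2.imwrite('pics/'+f+'.png',im); return im
E
python3 - <<'E'
from h import *
for n in('top','side'):
    snap(n,n+'0'); print(n,-cam(n)[1].T@cam(n)[2],cam(n)[0][0,0], cam(n)[1][2])
print(r.sense(), r.tip_reach)
E
```

```text
pics
top [ 346.21239472 -116.79067826 1063.54624963] 361.9208286183368 [ 0.20672682  0.00388436 -0.97839099]
side [ 266.87841284 -866.27243135 1106.44032545] 401.8165515655763 [ 0.22028412  0.59545427 -0.77259894]
{'clock': 0.1, 'qpos': array([ 1.25462243e+00,  3.53562107e-01,  1.63406534e+00,  1.11895696e-05,
        1.15520382e+00, -2.42820060e-03]), 'qvel': array([-0.00067631, -0.00105054, -0.00188666,  0.00031727, -0.00154781,
       -0.00192952]), 'joint_efforts': array([ 9.10287235e-04, -6.06351113e+01, -3.42817426e+01,  1.54766576e-04,
        3.94361385e-03,  5.06119221e-06]), 'eef_pos': array([192.77234515, 594.08553459, 238.64484354]), 'tcp_rot': array([-3.14035407e+00, -1.32390527e-05,  2.82784242e+00]), 'contact_force': array([-0.48072553, -0.04563943, -0.27195371]), 'wrist_torque': array([-0.03138212, -0.0140924 ,  0.05352214]), 'grasp_force': 0.0, 'opening': 0.9992922661597414} 8.0
```

View pics/top0.png

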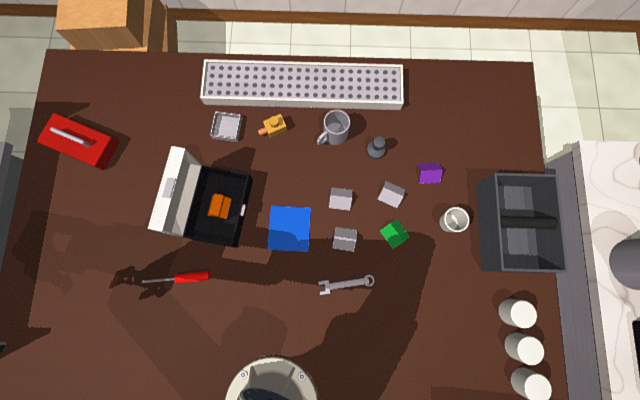

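View pics/side0.png

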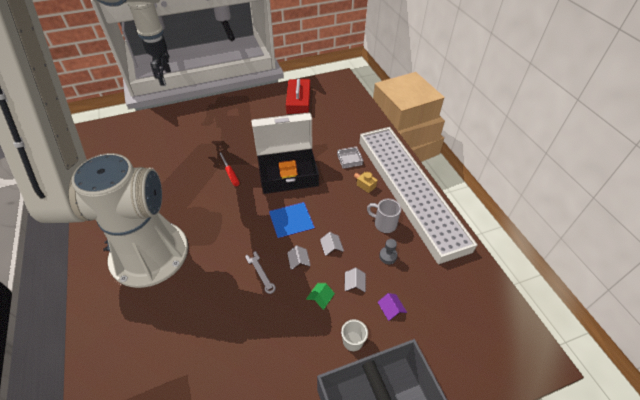

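The top view shows three steel guards at about (341,199), (391,194) and (345,240). The case is around (205,200) with its lid on the left, the mat is at (289,228), and the green and purple look-alikes are at (394,234) and (430,174). The side view agrees.

Run:
```python
from h import *
im=cv2.imread('pics/top0.png'); s=cv2.imread('pics/side0.png')
Z=lambda a,x,y,w,h,k:cv2.resize(a[y:y+h,x:x+w],None,fx=k,fy=k,interpolation=cv2.INTER_NEAREST)
a=Z(im,320,175,100,80,7)
cv2.imwrite('pics/c1.png',a)
cv2.imwrite('pics/c2.png',Z(im,140,140,120,110,5))
hsv=cv2.cvtColor(im,cv2.COLOR_BGR2HSV)
for name,lo,hi,z,box in(('mat',(100,150,80),(125,255,255),3,(255,190,330,260)),('block',(5,170,100),(22,255,255),0,(195,180,245,230))):
    m=cv2.inRange(hsv,lo,hi); q=np.zeros_like(m); q[box[1]:box[3],box[0]:box[2]]=m[box[1]:box[3],box[0]:box[2]]
    c=max(cv2.findContours(q,0,1)[0],key=cv2.contourArea); R=cv2.minAreaRect(c); print(name,R,onz('top',R[0],z),cv2.boxPoints(R).tolist())
# guards
m=((hsv[...,1]<60)&(hsv[...,2]>90)).astype(np.uint8)*255
for c in cv2.findContours(m[180:256,325:410].copy(),0,1)[0]:
    if cv2.contourArea(c)>100:
        c=c+[325,180]; R=cv2.minAreaRect(c); print('g',R,onz('top',R[0],17))
        x,y,w,h=cv2.boundingRect(c); print(hsv[y:y+h:2,x:x+w:2,2])
```

```text
mat ((288.70623779296875, 228.20040893554688), (40.98253631591797, 43.97669219970703), 3.5763344764709473) [477.32896511 -24.60824043   3.        ] [[266.88330078125, 248.8677215576172], [269.62646484375, 204.97666931152344], [310.5291748046875, 207.53309631347656], [307.7860107421875, 251.4241485595703]]
block ((219.2411651611328, 205.66468811035156), (19.415279388427734, 23.10309600830078), 12.52880859375) [539.57254807 186.19756502   0.        ] [[207.25880432128906, 214.8352813720703], [212.2705841064453, 192.28233337402344], [231.22352600097656, 196.4940948486328], [226.2117462158203, 219.0470428466797]]
g ((344.75811767578125, 238.69866943359375), (22.926498413085938, 22.35463523864746), 8.972626686096191) [ 449.637976   -188.95351104   17.        ]
[[102 100 125 109 116 105 102 104 103  99 101 102 100]
 [105  93 131 127 129 129 131 129 128 104 115 113 107]
 [ 96  88 128 126 125 130 128 130 129 133 129 129 151]
 [ 89 106 131 130 128 129 127 129 131 131 127 131 143]
 [ 89 123 119 127 127 128 125 127 131 130 129 128 117]
 [ 72 166 208 193 178 159 176 146 120 129 127 129 113]
 [ 4
[... 1418 characters left out ...]
5  82  88 122 122 126 125 123 113 104  99 102 100]
 [ 99  85  83 159 131 121 120 122 123 123 123 123 103  98]
 [ 99  85  89 212 208 174 132 119 119 122 124 122 125 115]
 [103  84 154 210 205 210 211 188 156 125 122 124 124 127]
 [ 99  88 212 208 210 207 206 208 210 195 154 124 123 121]
 [ 98 166 209 205 207 212 211 207 205 211 211 223 180 120]
 [105 212 207 207 206 206 211 207 209 205 207 209 221 113]
 [117 204 211 206 207 208 206 206 206 210 211 213 195  56]
 [100 102 114 190 210 206 208 209 209 207 209 216  85  99]
 [102  99  99  95 124 187 210 208 210 209 214 194  93 104]
 [103 103 101  98  97  96  98 182 223 210 212  81 100  98]
 [102  99 101  98 100 103 100  94 107 152 154  98  99 100]]
```

View pics/c1.png

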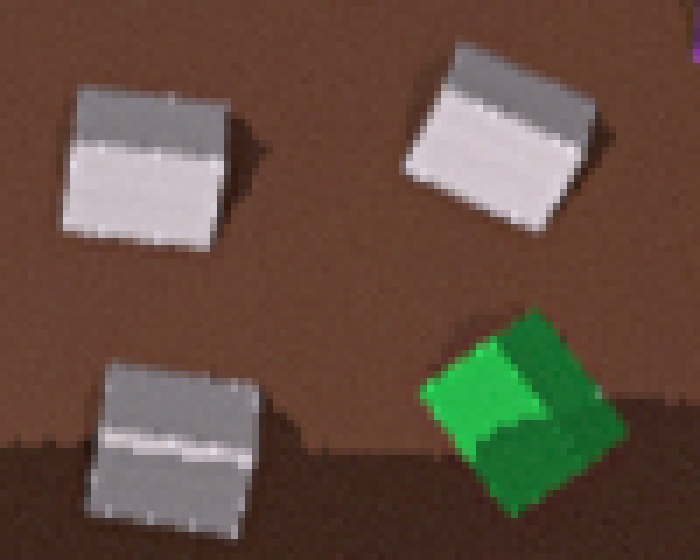

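View pics/c2.png

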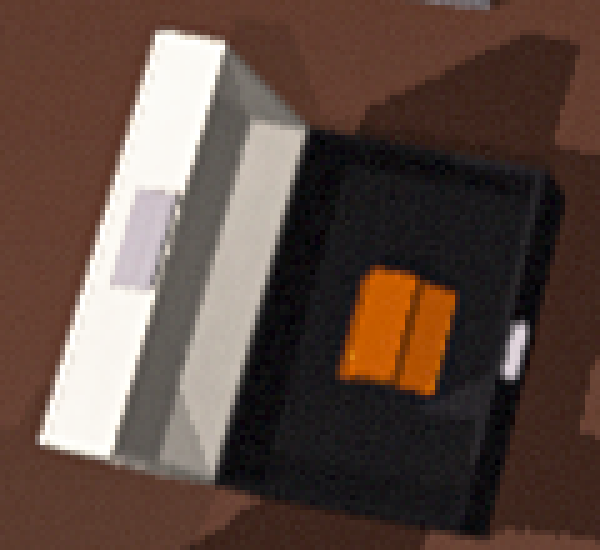

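```bash
cat >> h.py <<'E'
def seg(n,a,b,z):
    A,B=onz(n,a,z),onz(n,b,z); d=B-A
    return (A+B)/2, np.degrees(np.arctan2(d[1],d[0])), np.linalg.norm(d)
E
python3 - <<'E'
from h import *
np.set_printoptions(precision=1,suppress=True)
f=lambda p:((p[0]+.5)/7-.5+320,(p[1]+.5)/7-.5+175)
g=lambda p:((p[0]+.5)/5-.5+140,(p[1]+.5)/5-.5+140)
for k,a,b in(('G1',(70,143),(226,157)),('G2',(449,92),(588,146)),('G3',(100,437),(254,460))): print(k,*seg('top',f(a),f(b),34))
print('hinge',*seg('top',g((308,127)),g((220,483)),65))
print('front?',*seg('top',g((560,185)),g((490,532)),0),*seg('top',g((545,172)),g((465,530)),65))
print('bl left top edge',*seg('top',g((370,268)),g((338,380)),67.5))
print('bl crease',*seg('top',g((416,278)),g((398,388)),67.5))
print('latch',onz('top',g((514,350)),65))
s=cv2.imread('pics/side0.png')
a=cv2.resize(s[110:200,245:345],None,fx=7,fy=6.5,interpolation=cv2.INTER_NEAREST); cv2.imwrite('pics/c3.png',a)
b=cv2.resize(s[225:300,280:380],None,fx=8,fy=8,interpolation=cv2.INTER_NEAREST); cv2.imwrite('pics/c4.png',b)
E
```

```text
G1 [ 571.8 -174.4   34. ] -93.66332402882941 65.0886791842652
G2 [ 589.3 -328.6   34. ] -110.47468447579314 61.51687969492791
G3 [ 448.1 -188.    34. ] -96.92182947840745 63.057862906220436
hinge [542.3 244.1  65. ] 171.94668565290635 207.50745614724187
front? [526.7 109.    0. ] 172.69668558022366 212.36021919809212 [519.8 106.6  65. ] 171.6405221461639 206.6925522619153
bl left top edge [530.4 192.   67.5] 169.26161675739604 65.40500603732256
bl crease [526.1 161.9  67.5] 175.59782414223318 62.972225642035944
latch [518.4 101.9  65. ]
```

View pics/c3.png

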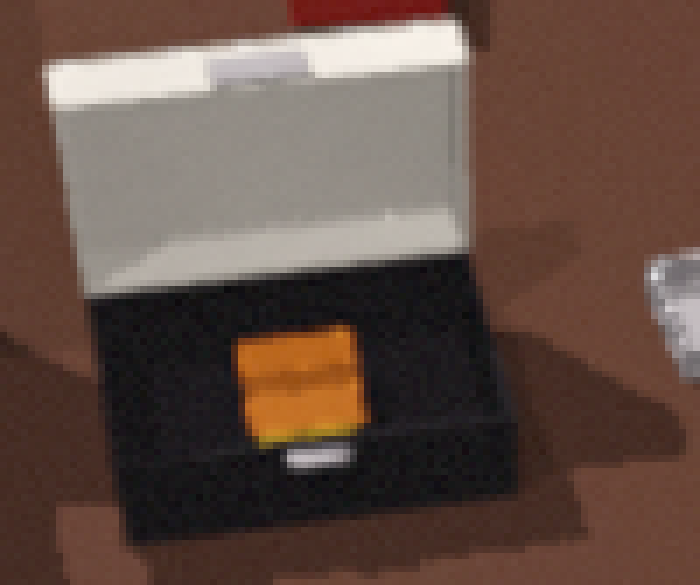

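View pics/c4.png

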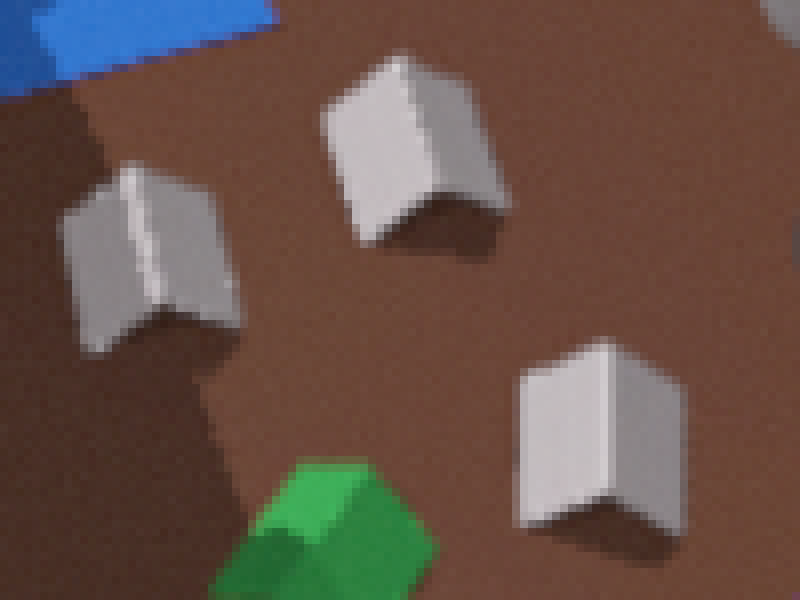

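From the two crops, the guard ridges lie near world (572,-174), (589,-329) and (448,-188). The case centre is about (531,175), its y axis points at 172°, and the orange block sits on the saddle with the lid standing open at +y. I'll move above the block first.

Request:
carry_out --targets '[{"dp":[0,0,-60],"yaw":0},{"dp":[-449,-293,-61],"yaw":80},{"dp":[-449,-293,-61],"yaw":80},{"dp":[-449,-293,-61],"yaw":80},{"dp":[-449,-293,-61],"yaw":80},{"dp":[-449,-293,-61],"yaw":80},{"dp":[-449,-293,-61],"yaw":80},{"dp":[-449,-293,-61],"yaw":80},{"dp":[-449,-293,-61],"yaw":80},{"dp":[-449,-293,-61],"yaw":80},{"dp":[-449,-293,-61],"yaw":80},{"dp":[-449,-293,-61],"yaw":80}]' --fingers 1 --grip_force 40

```text
clock: 1.6
eef_pos: [529.0, 177.4, 299.9]
tcp_rot: [-3.141, 0.0, 1.431]
contact_force: [-0.1, -0.3, -0.5]
opening: 0.999
grasp_force: 0.0
```

```bash
cat >> h.py <<'E'
def plan(x,y,z,ang):
    "dp,yaw for TCP at x,y,z with closing axis along world angle ang (deg, nearest half turn)"
    s=r.sense(); yw=s['tcp_rot'][2]; p=s['eef_pos']; d=np.array([x,y,z])-p
    R=np.array([[np.cos(yw),np.sin(yw),0],[np.sin(yw),-np.cos(yw),0],[0,0,-1]])
    cur=np.degrees(yw)-90; t=(ang-cur+90)%180-90
    print('t',round(s['clock'],1),'pos',np.round(p,1),'ax',round(cur,1),'q6',round(s['qpos'][5],2),'open',round(s['opening'],3),'gf',round(s['grasp_force'],1),'F',np.round(s['contact_force'],1))
    print('dp',np.round(R.T@d,1),'yaw',round(-t,1))
E
python3 - <<'E'
from h import *
np.set_printoptions(precision=1,suppress=True)
f=lambda p:((p[0]+.5)/8-.5+280,(p[1]+.5)/8-.5+225)
g=lambda p:((p[0]+.5)/7-.5+245,(p[1]+.5)/6.5-.5+110)
for k,a,b in(('G1',(402,57),(440,190)),('G2',(606,343),(606,495)),('G3',(130,168),(158,305))): print(k,*seg('side',f(a),f(b),34))
print('hinge',*seg('side',g((88,297)),g((468,252)),65))
print('front',*seg('side',g((118,468)),g((513,425)),65))
print('latch',onz('side',g((320,450)),65))
print('bl top far, crease',*seg('side',g((237,340)),g((355,325)),67.5),*seg('side',g((245,380)),g((362,372)),67.5))
plan(529,176.5,120,171.8)
E
```

```text
G1 [ 572.1 -176.9   34. ] -98.23242697669271 67.25965447740377
G2 [ 588.1 -328.1   34. ] -113.59274957433499 65.69323676096303
G3 [ 449.3 -189.8   34. ] -98.6477738965404 65.55719280750614
hinge [542.8 245.   65. ] -9.40306866410072 207.91511898818285
front [519.6 105.5  65. ] -10.84389563754651 203.29347260744137
latch [520.2 102.3  65. ]
bl top far, crease [536.  192.7  67.5] -8.87135386360312 63.234797415366174 [529.1 157.8  67.5] -14.126709484150524 61.18860602395824
t 1.6 pos [529.  177.4 299.9] ax -8.0 q6 0.46 open 0.999 gf 0.0 F [-0.1 -0.3 -0.5]
dp [ -0.9   0.1 179.9] yaw 0.2
```

Request:
carry_out --targets '[{"dp":[-1.7,1.7,50],"yaw":1.2},{"dp":[-1.7,1.7,100],"yaw":1.2},{"dp":[-1.7,1.7,150],"yaw":1.2},{"dp":[-1.7,1.7,190],"yaw":1.2},{"dp":[-1.7,1.7,220],"yaw":1.2},{"dp":[-1.7,1.7,240],"yaw":1.2},{"dp":[-1.7,1.7,250],"yaw":1.2},{"dp":[-1.7,1.7,256],"yaw":1.2},{"dp":[-1.7,1.7,256],"yaw":1.2}]'

```text
clock: 2.72
eef_pos: [531.0, 175.6, 44.5]
tcp_rot: [3.141, -0.0, 1.411]
contact_force: [0.3, -0.7, -0.5]
opening: 0.999
grasp_force: 0.0
```

Request:
carry_out --targets '[{"dp":[0,0,0],"yaw":0},{"dp":[0,0,0],"yaw":0},{"dp":[0,0,0],"yaw":0},{"dp":[0,0,0],"yaw":0},{"dp":[0,0,0],"yaw":0},{"dp":[0,0,0],"yaw":0},{"dp":[0,0,0],"yaw":0},{"dp":[0,0,0],"yaw":0}]' --fingers -1

```text
clock: 3.72
eef_pos: [531.5, 175.4, 45.2]
tcp_rot: [3.141, -0.001, 1.41]
contact_force: [-2.7, 0.2, 5.8]
opening: 0.694
grasp_force: 43.4
```

Request:
carry_out --targets '[{"dp":[0,0,-15],"yaw":0},{"dp":[0,0,-45],"yaw":0},{"dp":[0,0,-90],"yaw":0},{"dp":[-30,-3,-95],"yaw":0},{"dp":[-75,-8,-95],"yaw":0},{"dp":[-125,-13,-95],"yaw":0},{"dp":[-170,-18,-95],"yaw":0},{"dp":[-206,-22,-85],"yaw":0},{"dp":[-206,-22,-45],"yaw":0},{"dp":[-206,-22,-10],"yaw":0},{"dp":[-206,-22,10],"yaw":0},{"dp":[-206,-22,10],"yaw":0}]'

```text
clock: 5.22
eef_pos: [475.6, -24.6, 33.9]
tcp_rot: [-3.139, 0.0, 1.41]
contact_force: [-0.3, -0.3, -0.9]
opening: 0.697
grasp_force: 43.5
```

Run:
```python
from h import *
im=snap('side','s1'); cv2.imwrite('pics/c5.png',cv2.resize(im[150:300,220:420],None,fx=4,fy=4))
plan(477,-24.6,22,-9.2)
```

```text
t 5.3 pos [476.4 -24.6  34.7] ax -9.2 q6 0.11 open 0.694 gf 43.5 F [ 0.4  0.4 -1.5]
dp [ 0.1  0.6 12.7] yaw 0.0
```

View pics/c5.png

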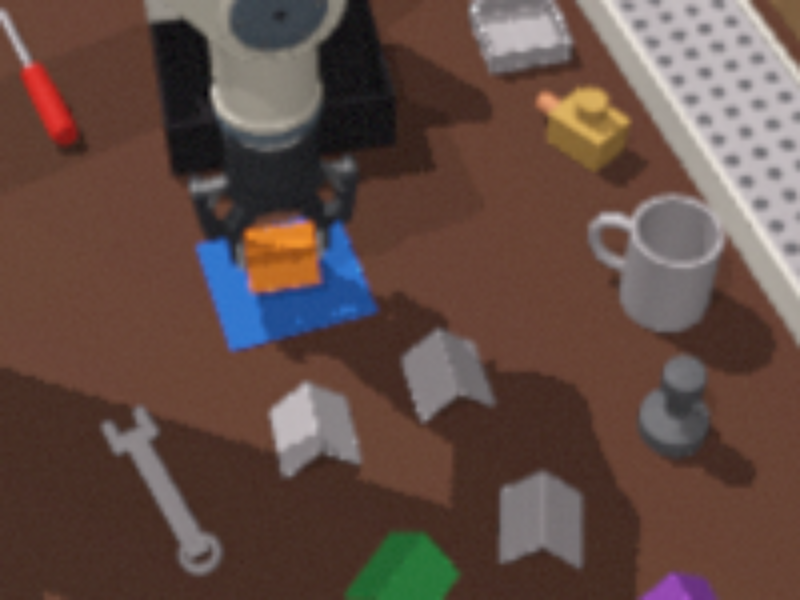

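The picture shows the block held at about (280,255) over the mat, upright. I'll lower it, release it, and go on to G3.

Request:
carry_out --targets '[{"dp":[0,0,8],"yaw":0},{"dp":[0,0,12],"yaw":0},{"dp":[0,0,13],"yaw":0},{"dp":[0,0,13],"yaw":0}]'

```text
clock: 5.78
eef_pos: [476.5, -24.6, 21.5]
tcp_rot: [3.141, -0.0, 1.411]
contact_force: [-0.2, 0.6, 1.6]
opening: 0.695
grasp_force: 43.9
```

Request:
carry_out --targets '[{"dp":[0,0,0],"yaw":0},{"dp":[0,0,0],"yaw":0},{"dp":[0,0,0],"yaw":0},{"dp":[0,0,0],"yaw":0},{"dp":[0,0,-30],"yaw":0},{"dp":[0,0,-80],"yaw":0},{"dp":[0,0,-110],"yaw":0},{"dp":[0,0,-110],"yaw":0}]' --fingers 1

```text
clock: 6.78
eef_pos: [478.1, -24.7, 133.4]
tcp_rot: [3.137, -0.0, 1.411]
contact_force: [-0.7, -0.1, -1.0]
opening: 1.001
grasp_force: 0.0
```

Run:
```python
from h import *
plan(449,-189,140,-98)
```

```text
t 6.8 pos [478.1 -24.7 133.4] ax -9.2 q6 0.11 open 1.001 gf 0.0 F [-0.7 -0.1 -1. ]
dp [-166.8   -2.5   -6.6] yaw 88.8
```

Request:
carry_out --targets '[{"dp":[-40,-1,0],"yaw":10},{"dp":[-80,-1,0],"yaw":20},{"dp":[-120,-2,0],"yaw":30},{"dp":[-150,-2,0],"yaw":40},{"dp":[-166,-2,0],"yaw":50},{"dp":[-166.8,-2.5,0],"yaw":60},{"dp":[-166.8,-2.5,0],"yaw":70},{"dp":[-166.8,-2.5,0],"yaw":80},{"dp":[-166.8,-2.5,0],"yaw":88.8},{"dp":[-166.8,-2.5,0],"yaw":88.8},{"dp":[-166.8,-2.5,0],"yaw":88.8}]'

```text
clock: 8.15
eef_pos: [447.0, -188.7, 130.6]
tcp_rot: [-3.141, 0.001, -0.136]
contact_force: [-0.2, 0.4, -0.0]
opening: 1.002
grasp_force: 0.0
```

Run:
```python
from h import *
plan(449,-189,24,-98)
```

```text
t 8.2 pos [ 447.  -188.7  130.6] ax -97.8 q6 1.3 open 1.002 gf 0.0 F [-0.2  0.4 -0. ]
dp [2.000e+00 1.000e-01 1.066e+02] yaw 0.2
```

Request:
carry_out --targets '[{"dp":[2,0,40],"yaw":0},{"dp":[2,0,75],"yaw":0},{"dp":[2,0,95],"yaw":0},{"dp":[2,0,106],"yaw":0},{"dp":[2,0,106],"yaw":0}]'

```text
clock: 8.78
eef_pos: [449.0, -189.0, 24.8]
tcp_rot: [-3.141, 0.001, -0.138]
contact_force: [-0.9, -1.0, 0.8]
opening: 0.999
grasp_force: 0.0
```

Request:
carry_out --targets '[{"dp":[0,0,0],"yaw":0},{"dp":[0,0,0],"yaw":0},{"dp":[0,0,0],"yaw":0},{"dp":[0,0,0],"yaw":0},{"dp":[0,0,0],"yaw":0},{"dp":[0,0,0],"yaw":0}]' --fingers -1

```text
clock: 9.52
eef_pos: [450.0, -189.4, 26.5]
tcp_rot: [3.141, -0.002, -0.139]
contact_force: [-0.5, 0.1, 5.6]
opening: 0.726
grasp_force: 42.0
```

Request:
carry_out --targets '[{"dp":[0,0,-5],"yaw":0},{"dp":[0,0,-20],"yaw":0},{"dp":[0,0,-60],"yaw":0},{"dp":[0,0,-110],"yaw":0},{"dp":[0,0,-130],"yaw":0},{"dp":[0,0,-130],"yaw":0}]'

```text
clock: 10.28
eef_pos: [450.4, -189.6, 157.7]
tcp_rot: [3.14, -0.004, -0.139]
contact_force: [0.6, -0.4, -1.1]
opening: 0.731
grasp_force: 44.4
```

Run:
```python
from h import *
im=snap('side','s2'); cv2.imwrite('pics/c6.png',cv2.resize(im[150:330,220:420],None,fx=3,fy=3))
plan(531.2,175.3,155,-9.2)
```

```text
t 10.3 pos [ 449.6 -189.2  156.2] ax -98.0 q6 1.31 open 0.723 gf 44.3 F [ 0.3 -0.4 -1.1]
dp [  30.3 -372.3    1.2] yaw -88.8
```

View pics/c6.png

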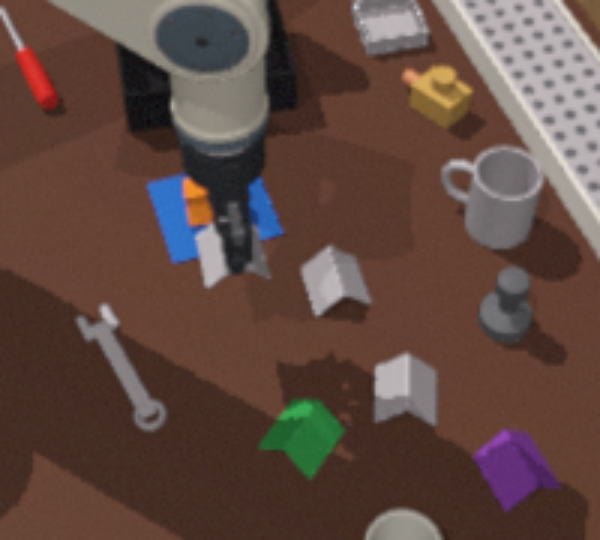

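Request:
carry_out --targets '[{"dp":[3,-37,0],"yaw":-9},{"dp":[6,-74,0],"yaw":-18},{"dp":[9,-112,0],"yaw":-27},{"dp":[12,-150,0],"yaw":-36},{"dp":[15,-188,0],"yaw":-45},{"dp":[18,-226,0],"yaw":-54},{"dp":[21,-263,0],"yaw":-63},{"dp":[24,-300,0],"yaw":-72},{"dp":[27,-336,0],"yaw":-80},{"dp":[30.3,-372.3,0],"yaw":-88.8},{"dp":[30.3,-372.3,0],"yaw":-88.8},{"dp":[30.3,-372.3,0],"yaw":-88.8}]'

```text
clock: 11.82
eef_pos: [529.9, 174.8, 154.0]
tcp_rot: [-3.139, 0.001, 1.41]
contact_force: [-0.2, -0.3, -1.2]
opening: 0.73
grasp_force: 32.6
```

Run:
```python
from h import *
plan(531.2,175.3,47,-9.2)
```

```text
t 11.8 pos [529.9 174.8 154. ] ax -9.2 q6 0.48 open 0.73 gf 32.6 F [-0.2 -0.3 -1.2]
dp [  0.7   1.2 107. ] yaw -0.0
```

Request:
carry_out --targets '[{"dp":[0.7,1.2,30],"yaw":0},{"dp":[0.7,1.2,60],"yaw":0},{"dp":[0.7,1.2,85],"yaw":0},{"dp":[0.7,1.2,98],"yaw":0},{"dp":[0.7,1.2,104],"yaw":0},{"dp":[0.7,1.2,108],"yaw":0},{"dp":[0.7,1.2,108],"yaw":0}]'

```text
clock: 12.7
eef_pos: [532.6, 175.9, 47.7]
tcp_rot: [3.141, -0.0, 1.41]
contact_force: [-0.1, -0.6, -1.7]
opening: 0.73
grasp_force: 45.0
```

Run:
```python
from h import *
plan(531.2,175.3,44,-9.2)
```

```text
t 12.7 pos [532.6 175.9  47.7] ax -9.2 q6 0.48 open 0.73 gf 45.0 F [-0.1 -0.6 -1.7]
dp [-0.8 -1.3  3.7] yaw 0.0
```

Request:
carry_out --targets '[{"dp":[-0.5,-0.8,2],"yaw":0},{"dp":[-0.5,-0.8,3],"yaw":0},{"dp":[-0.5,-0.8,3],"yaw":0}]'

```text
clock: 13.08
eef_pos: [532.4, 175.6, 46.2]
tcp_rot: [3.14, -0.001, 1.411]
contact_force: [-2.5, -3.3, 15.7]
opening: 0.727
grasp_force: 46.6
```

Request:
carry_out --targets '[{"dp":[0,0,0],"yaw":0},{"dp":[0,0,0],"yaw":0},{"dp":[0,0,0],"yaw":0},{"dp":[0,0,0],"yaw":0},{"dp":[0,0,-20],"yaw":0},{"dp":[0,0,-60],"yaw":0},{"dp":[0,0,-110],"yaw":0},{"dp":[0,0,-110],"yaw":0}]' --fingers 1

```text
clock: 14.08
eef_pos: [533.9, 176.3, 158.0]
tcp_rot: [3.135, -0.003, 1.411]
contact_force: [-1.1, 0.3, 0.7]
opening: 1.002
grasp_force: 0.0
```

Run:
```python
from h import *
plan(572,-175.5,140,-96)
```

```text
t 14.1 pos [533.9 176.3 158. ] ax -9.2 q6 0.48 open 1.002 gf 0.0 F [-1.1  0.3  0.7]
dp [-341.2   93.8   18. ] yaw 86.8
```

Request:
carry_out --targets '[{"dp":[-34,9,0],"yaw":9},{"dp":[-68,18,0],"yaw":18},{"dp":[-102,28,0],"yaw":27},{"dp":[-136,37,0],"yaw":36},{"dp":[-170,46,0],"yaw":45},{"dp":[-204,56,5],"yaw":54},{"dp":[-238,65,10],"yaw":63},{"dp":[-272,75,15],"yaw":72},{"dp":[-308,85,18],"yaw":80},{"dp":[-341.2,93.8,18],"yaw":86.8},{"dp":[-341.2,93.8,18],"yaw":86.8},{"dp":[-341.2,93.8,18],"yaw":86.8}]'

```text
clock: 15.58
eef_pos: [568.9, -175.8, 135.3]
tcp_rot: [-3.141, 0.002, -0.103]
contact_force: [0.5, 0.4, -0.6]
opening: 0.999
grasp_force: 0.0
```

Run:
```python
from h import *
a=snap('top','t3'); b=snap('side','s3')
k=np.vstack([cv2.resize(a[150:250,140:260],None,fx=3.5,fy=3),cv2.resize(b[110:200,240:345],(420,270))])
k2=np.vstack([cv2.resize(a[160:260,320:440],None,fx=3,fy=3),cv2.resize(b[200:320,250:410],(360,270))])
cv2.imwrite('pics/c7.png',np.hstack([k,k2]))
plan(572,-175.5,24,-96)
```

```text
t 15.7 pos [ 569.2 -175.3  135.8] ax -95.9 q6 1.37 open 0.996 gf 0.0 F [ 0.3 -0.5  0.3]
dp [ 2.800e+00 -1.000e-01  1.118e+02] yaw 0.1
```

View pics/c7.png

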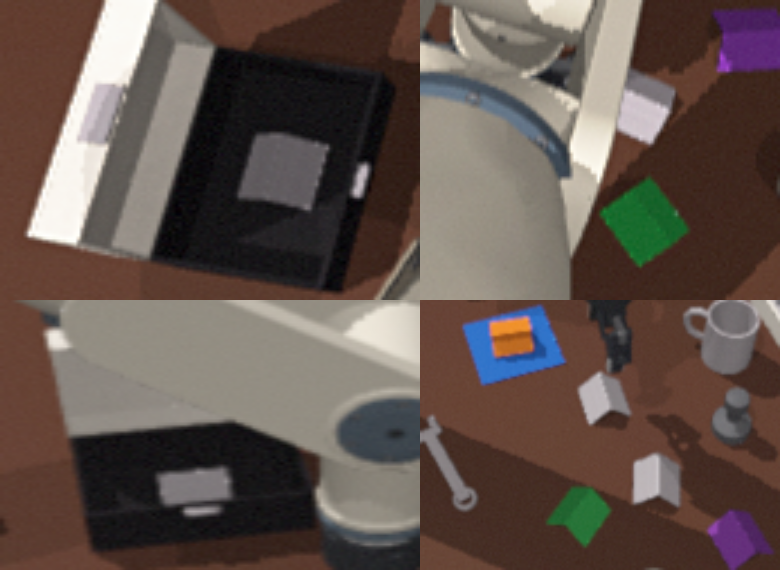

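The first guard sits on the saddle (top-left panel, around (285,170)). The block stands on the mat and the other two guards haven't moved.

Request:
carry_out --targets '[{"dp":[2.6,0,40],"yaw":0},{"dp":[2.6,0,80],"yaw":0},{"dp":[2.6,0,100],"yaw":0},{"dp":[2.6,0,110],"yaw":0},{"dp":[2.6,0,110],"yaw":0}]'

```text
clock: 16.3
eef_pos: [572.4, -176.4, 26.4]
tcp_rot: [-3.142, 0.0, -0.104]
contact_force: [0.3, 0.1, 0.4]
opening: 0.998
grasp_force: 0.0
```

Request:
carry_out --targets '[{"dp":[0,0,0],"yaw":0},{"dp":[0,0,0],"yaw":0},{"dp":[0,0,0],"yaw":0},{"dp":[0,0,0],"yaw":0},{"dp":[0,0,0],"yaw":0},{"dp":[0,0,0],"yaw":0}]' --fingers -1

```text
clock: 17.05
eef_pos: [573.1, -177.3, 28.0]
tcp_rot: [3.141, -0.002, -0.104]
contact_force: [-2.6, -1.6, 5.7]
opening: 0.726
grasp_force: 41.8
```

Request:
carry_out --targets '[{"dp":[0,0,-5],"yaw":0},{"dp":[0,0,-20],"yaw":0},{"dp":[0,0,-60],"yaw":0},{"dp":[0,0,-110],"yaw":0},{"dp":[0,0,-130],"yaw":0},{"dp":[0,0,-130],"yaw":0}]'

```text
clock: 17.8
eef_pos: [573.4, -176.9, 159.0]
tcp_rot: [3.141, -0.004, -0.104]
contact_force: [0.7, -0.1, -2.6]
opening: 0.721
grasp_force: 44.3
```

Run:
```python
from h import *
plan(531.5,175,155,-9.2)
```

```text
t 17.8 pos [ 573.4 -176.9  159. ] ax -96.0 q6 1.37 open 0.721 gf 44.3 F [ 0.7 -0.1 -2.6]
dp [ -78.4 -345.6    4. ] yaw -86.8
```

Request:
carry_out --targets '[{"dp":[-8,-35,0],"yaw":-9},{"dp":[-16,-70,0],"yaw":-18},{"dp":[-24,-104,0],"yaw":-27},{"dp":[-31,-138,0],"yaw":-36},{"dp":[-39,-173,0],"yaw":-45},{"dp":[-47,-207,0],"yaw":-54},{"dp":[-55,-242,0],"yaw":-63},{"dp":[-63,-276,0],"yaw":-72},{"dp":[-71,-312,0],"yaw":-80},{"dp":[-78.4,-345.6,0],"yaw":-86.8},{"dp":[-78.4,-345.6,0],"yaw":-86.8},{"dp":[-78.4,-345.6,0],"yaw":-86.8}]'

```text
clock: 19.3
eef_pos: [529.6, 174.8, 155.5]
tcp_rot: [-3.14, 0.001, 1.41]
contact_force: [-1.0, -0.2, -0.3]
opening: 0.721
grasp_force: 44.3
```

Run:
```python
from h import *
plan(531.8,175,58,-9.2)
```

```text
t 19.3 pos [529.6 174.8 155.5] ax -9.2 q6 0.48 open 0.721 gf 44.3 F [-1.  -0.2 -0.3]
dp [ 0.5  2.1 97.5] yaw -0.0
```

Request:
carry_out --targets '[{"dp":[0,0.7,30],"yaw":0},{"dp":[0,0.7,60],"yaw":0},{"dp":[0,0.7,80],"yaw":0},{"dp":[0,0.7,90],"yaw":0},{"dp":[0,0.7,96],"yaw":0},{"dp":[0,0.7,100],"yaw":0},{"dp":[0,0.7,102],"yaw":0},{"dp":[0,0.7,102],"yaw":0}]'

```text
clock: 20.3
eef_pos: [531.1, 175.3, 54.6]
tcp_rot: [3.141, -0.0, 1.411]
contact_force: [1.1, 0.0, -1.0]
opening: 0.72
grasp_force: 44.3
```

Request:
carry_out --targets '[{"dp":[0,0,1],"yaw":0},{"dp":[0,0,2],"yaw":0},{"dp":[0,0,2],"yaw":0}]'

```text
clock: 20.68
eef_pos: [531.5, 175.4, 53.0]
tcp_rot: [3.14, -0.001, 1.411]
contact_force: [-1.1, -0.9, 6.8]
opening: 0.722
grasp_force: 49.0
```

Request:
carry_out --targets '[{"dp":[0,0,1],"yaw":0},{"dp":[0,0,1.5],"yaw":0},{"dp":[0,0,1.5],"yaw":0}]'

```text
clock: 21.05
eef_pos: [531.9, 175.6, 52.0]
tcp_rot: [3.14, -0.001, 1.41]
contact_force: [-1.3, 0.9, 11.1]
opening: 0.726
grasp_force: 49.4
```

Request:
carry_out --targets '[{"dp":[0,0,0],"yaw":0},{"dp":[0,0,0],"yaw":0},{"dp":[0,0,0],"yaw":0},{"dp":[0,0,0],"yaw":0},{"dp":[0,0,-20],"yaw":0},{"dp":[0,0,-60],"yaw":0},{"dp":[0,0,-100],"yaw":0},{"dp":[0,0,-100],"yaw":0}]' --fingers 1

```text
clock: 22.05
eef_pos: [532.9, 175.8, 153.8]
tcp_rot: [3.137, -0.003, 1.411]
contact_force: [0.1, -0.3, -0.3]
opening: 1.004
grasp_force: 0.0
```

Run:
```python
from h import *
plan(588.7,-328.4,140,-112)
```

```text
t 22.1 pos [532.9 175.8 153.8] ax -9.2 q6 0.48 open 1.004 gf 0.0 F [ 0.1 -0.3 -0.3]
dp [-488.9  135.5   13.8] yaw -77.2
```

Request:
carry_out --targets '[{"dp":[-45,12,0],"yaw":9},{"dp":[-90,25,0],"yaw":19},{"dp":[-136,38,0],"yaw":29},{"dp":[-182,50,0],"yaw":38},{"dp":[-228,63,0],"yaw":48},{"dp":[-274,76,0],"yaw":58},{"dp":[-320,89,0],"yaw":67},{"dp":[-366,102,0],"yaw":77},{"dp":[-412,115,0],"yaw":87},{"dp":[-455,126,5],"yaw":96},{"dp":[-488.9,135.5,10],"yaw":102.8},{"dp":[-488.9,135.5,13],"yaw":102.8}]'

```text
clock: 23.55
eef_pos: [586.0, -331.0, 135.9]
tcp_rot: [3.141, 0.001, -0.387]
contact_force: [-0.6, 0.9, -0.1]
opening: 0.995
grasp_force: 0.0
```

Request:
carry_out --targets '[{"dp":[0,0,0],"yaw":0},{"dp":[0,0,0],"yaw":0}]'

```text
clock: 23.8
eef_pos: [586.5, -327.8, 137.5]
tcp_rot: [-3.141, 0.001, -0.382]
contact_force: [-0.1, 0.0, -0.0]
opening: 1.001
grasp_force: 0.0
```

Run:
```python
from h import *
a=snap('top','t4'); b=snap('side','s4')
k=np.vstack([cv2.resize(a[150:250,140:260],None,fx=3.5,fy=3),cv2.resize(b[110:200,240:345],(420,270))])
k2=np.vstack([cv2.resize(a[160:260,320:440],None,fx=3,fy=3),cv2.resize(b[200:320,250:410],(360,270))])
cv2.imwrite('pics/c8.png',np.hstack([k,k2]))
plan(588.7,-328.4,25,-112)
```

```text
t 23.9 pos [ 586.8 -328.1  138. ] ax -111.9 q6 1.44 open 1.003 gf 0.0 F [-0.8  0.3  0.5]
dp [  1.8  -0.4 113. ] yaw 0.1
```

View pics/c8.png

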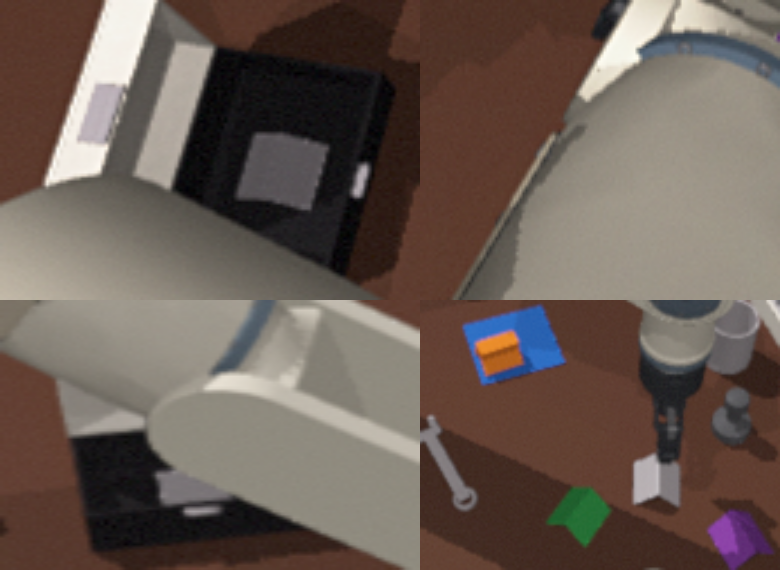

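The second guard has nested cleanly. The block has been knocked aside on the mat, now near (499,352) and turned, so I'll re-measure it later. Next is the third guard.

Request:
carry_out --targets '[{"dp":[1.7,-0.4,40],"yaw":0},{"dp":[1.7,-0.4,80],"yaw":0},{"dp":[1.7,-0.4,100],"yaw":0},{"dp":[1.7,-0.4,112],"yaw":0},{"dp":[1.7,-0.4,112],"yaw":0}]'

```text
clock: 24.52
eef_pos: [588.6, -329.2, 25.8]
tcp_rot: [-3.142, 0.0, -0.383]
contact_force: [0.3, -0.5, 0.4]
opening: 1.0
grasp_force: 0.0
```

Request:
carry_out --targets '[{"dp":[0,0,0],"yaw":0},{"dp":[0,0,0],"yaw":0},{"dp":[0,0,0],"yaw":0},{"dp":[0,0,0],"yaw":0},{"dp":[0,0,0],"yaw":0},{"dp":[0,0,0],"yaw":0}]' --fingers -1

```text
clock: 25.28
eef_pos: [589.3, -330.0, 27.8]
tcp_rot: [3.141, -0.003, -0.384]
contact_force: [-0.6, 0.7, 5.5]
opening: 0.728
grasp_force: 42.0
```

Request:
carry_out --targets '[{"dp":[0,0,-5],"yaw":0},{"dp":[0,0,-20],"yaw":0},{"dp":[0,0,-60],"yaw":0},{"dp":[0,0,-110],"yaw":0},{"dp":[0,0,-132],"yaw":0},{"dp":[0,0,-132],"yaw":0}]'

```text
clock: 26.02
eef_pos: [589.7, -330.0, 160.9]
tcp_rot: [3.141, -0.005, -0.384]
contact_force: [0.2, -0.2, -1.5]
opening: 0.724
grasp_force: 44.2
```

Run:
```python
from h import *
plan(531.5,175,155,-9.2)
```

```text
t 26.0 pos [ 589.7 -330.   160.9] ax -112.0 q6 1.44 open 0.724 gf 44.2 F [ 0.2 -0.2 -1.5]
dp [-243.  -446.5    5.9] yaw 77.2
```

Request:
carry_out --targets '[{"dp":[-20,-37,0],"yaw":-8},{"dp":[-41,-75,0],"yaw":-17},{"dp":[-63,-115,0],"yaw":-26},{"dp":[-85,-156,0],"yaw":-36},{"dp":[-108,-198,0],"yaw":-46},{"dp":[-131,-240,0],"yaw":-56},{"dp":[-154,-283,0],"yaw":-66},{"dp":[-177,-325,0],"yaw":-75},{"dp":[-199,-366,0],"yaw":-84},{"dp":[-219,-403,0],"yaw":-93},{"dp":[-235,-432,0],"yaw":-100},{"dp":[-243,-446.5,0],"yaw":-102.8}]'

```text
clock: 27.52
eef_pos: [529.2, 176.9, 156.8]
tcp_rot: [-3.14, 0.001, 1.414]
contact_force: [-0.2, 0.1, -0.8]
opening: 0.72
grasp_force: 44.2
```

Request:
carry_out --targets '[{"dp":[0,0,0],"yaw":0},{"dp":[0,0,0],"yaw":0},{"dp":[0,0,0],"yaw":0}]'

```text
clock: 27.9
eef_pos: [530.3, 174.6, 157.7]
tcp_rot: [-3.141, 0.0, 1.409]
contact_force: [-0.6, -0.3, -0.8]
opening: 0.726
grasp_force: 44.2
```

Run:
```python
from h import *
plan(529.8,174.9,60,-9.2)
```

```text
t 27.9 pos [530.3 174.6 157.7] ax -9.3 q6 0.48 open 0.726 gf 44.2 F [-0.6 -0.3 -0.8]
dp [ 0.2 -0.6 97.7] yaw -0.1
```

Request:
carry_out --targets '[{"dp":[0.2,0,30],"yaw":0},{"dp":[0.2,0,60],"yaw":0},{"dp":[0.2,0,80],"yaw":0},{"dp":[0.2,0,90],"yaw":0},{"dp":[0.2,0,96],"yaw":0},{"dp":[0.2,0,99],"yaw":0},{"dp":[0.2,0,100],"yaw":0},{"dp":[0.2,0,100],"yaw":0}]'

```text
clock: 28.9
eef_pos: [530.6, 176.0, 58.3]
tcp_rot: [3.141, -0.0, 1.411]
contact_force: [-0.4, -0.7, 0.4]
opening: 0.722
grasp_force: 45.0
```

Request:
carry_out --targets '[{"dp":[0,0,1],"yaw":0},{"dp":[0,0,2],"yaw":0},{"dp":[0,0,2.5],"yaw":0},{"dp":[0,0,2.5],"yaw":0}]'

```text
clock: 29.4
eef_pos: [531.2, 176.2, 55.9]
tcp_rot: [3.14, -0.001, 1.411]
contact_force: [2.7, 0.6, 4.8]
opening: 0.724
grasp_force: 49.8
```

Request:
carry_out --targets '[{"dp":[0,0,0.5],"yaw":0},{"dp":[0,0,0.5],"yaw":0}]'

```text
clock: 29.65
eef_pos: [531.3, 176.2, 55.6]
tcp_rot: [3.14, -0.001, 1.411]
contact_force: [1.3, -1.5, 8.7]
opening: 0.726
grasp_force: 50.5
```

Request:
carry_out --targets '[{"dp":[0,0,0],"yaw":0},{"dp":[0,0,0],"yaw":0},{"dp":[0,0,0],"yaw":0},{"dp":[0,0,0],"yaw":0},{"dp":[0,0,-20],"yaw":0},{"dp":[0,0,-60],"yaw":0},{"dp":[0,0,-95],"yaw":0},{"dp":[0,0,-95],"yaw":0}]' --fingers 1

```text
clock: 30.65
eef_pos: [532.0, 176.5, 152.5]
tcp_rot: [3.137, -0.002, 1.411]
contact_force: [-0.2, 0.2, -0.7]
opening: 0.999
grasp_force: 0.0
```

Run:
```python
from h import *
np.set_printoptions(precision=1,suppress=True)
a=snap('top','t5'); b=snap('side','s5')
for n,im,(x0,y0,x1,y1) in(('top',a,(255,195,325,265)),('side',b,(265,190,325,245))):
    h=cv2.cvtColor(im,cv2.COLOR_BGR2HSV); m=cv2.inRange(h,(5,150,90),(22,255,255)); q=m*0; q[y0:y1,x0:x1]=m[y0:y1,x0:x1]
    c=cv2.findContours(q,0,1)[0]
    if c: R=cv2.minAreaRect(max(c,key=cv2.contourArea)); print(n,R,onz(n,R[0],25))
cv2.imwrite('pics/c9.png',np.hstack([cv2.resize(a[195:265,255:325],(400,400),interpolation=0),cv2.resize(b[190:250,260:320],(400,400),interpolation=0)]))
plan(531.5,175,155,-9.2)
```

```text
top ((295.422607421875, 236.8385467529297), (21.419116973876953, 18.824878692626953), 86.18592071533203) [450.3 -46.9  25. ]
side ((284.75, 223.25001525878906), (14.230246543884277, 17.708751678466797), 71.56504821777344) [449.1 -52.1  25. ]
t 30.8 pos [530.1 175.8 149.7] ax -9.2 q6 0.48 open 0.998 gf 0.0 F [-0.8 -0.2 -0.9]
dp [-0.6  1.6 -5.3] yaw 0.0
```

View pics/c9.png

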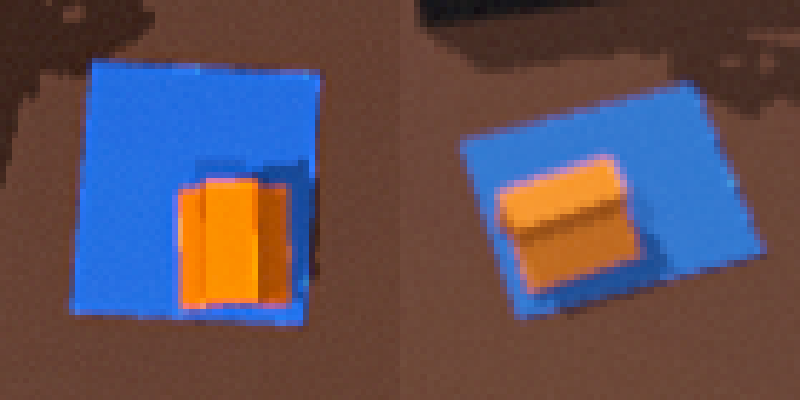

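The block stands upright on the mat, its ridge nearly along world x. Flat-top corners in the top panel are around (205,178) to (257,302).

Run:
```python
from h import *
np.set_printoptions(precision=1,suppress=True)
f=lambda p:((p[0]+.5)/5.714-.5+255,(p[1]+.5)/5.714-.5+195)
g=lambda p:((p[0]+.5)/6.667-.5+260,(p[1]+.5)/6.667-.5+190)
print(*seg('top',f((231,179)),f((231,302)),44))
print(*seg('side',g((105,213)),g((218,175)),44))
plan(450,-48,140,-3)
```

```text
[449. -47.  44.] -177.63342850096691 60.5894200432953
[448.8 -46.8  44. ] 3.472686926722219 60.69104292475945
t 30.8 pos [530.1 175.8 149.7] ax -9.2 q6 0.48 open 0.998 gf 0.0 F [-0.8 -0.2 -0.9]
dp [-233.8  -43.3    9.7] yaw -6.2
```

Request:
carry_out --targets '[{"dp":[-40,-8,0],"yaw":-3},{"dp":[-90,-17,0],"yaw":-6},{"dp":[-140,-27,0],"yaw":-9},{"dp":[-190,-36,5],"yaw":-12},{"dp":[-225,-43,10],"yaw":-12.1},{"dp":[-232.9,-44.4,10],"yaw":-12.1},{"dp":[-232.9,-44.4,10],"yaw":-12.1},{"dp":[-232.9,-44.4,10],"yaw":-12.1}]'

```text
clock: 31.75
eef_pos: [449.7, -46.2, 139.6]
tcp_rot: [3.142, -0.0, 1.622]
contact_force: [-0.3, -0.1, -0.1]
opening: 1.003
grasp_force: 0.0
```

Run:
```python
from h import *
a=snap('top','t6'); b=snap('side','s6')
cv2.imwrite('pics/c10.png',np.hstack([cv2.resize(a[165:225,190:250],(400,400),interpolation=0),cv2.resize(b[140:200,255:315],(400,400),interpolation=0)]))
plan(449,-47,24,2.9)
```

```text
t 31.9 pos [449.7 -46.1 139.8] ax 3.0 q6 -0.16 open 0.997 gf 0.0 F [0.5 0.3 0.4]
dp [ -0.9  -0.7 115.8] yaw 0.1
```

View pics/c10.png

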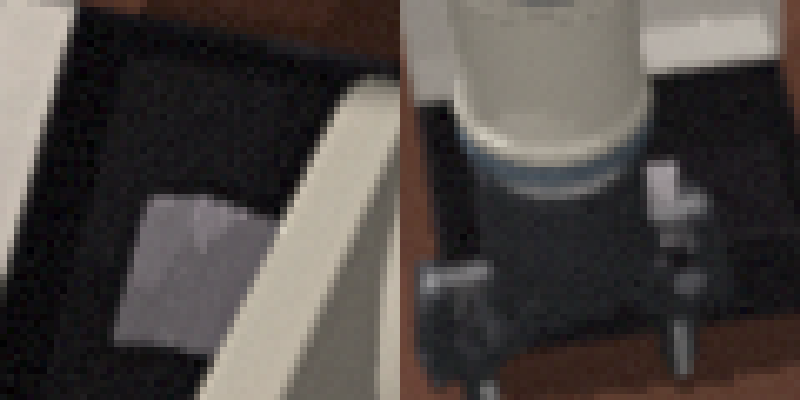

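The stack looks clean, with straight ends at (148,192) and (113,342). Now I'll pick up the block.

Request:
carry_out --targets '[{"dp":[-0.9,-0.7,40],"yaw":0},{"dp":[-0.9,-0.7,80],"yaw":0},{"dp":[-0.9,-0.7,100],"yaw":0},{"dp":[-0.9,-0.7,116],"yaw":0},{"dp":[-0.9,-0.7,116],"yaw":0}]'

```text
clock: 32.48
eef_pos: [448.0, -47.2, 22.9]
tcp_rot: [-3.139, -0.0, 1.623]
contact_force: [0.4, -0.5, -0.4]
opening: 1.002
grasp_force: 0.0
```

Request:
carry_out --targets '[{"dp":[0,0,0],"yaw":0},{"dp":[0,0,0],"yaw":0},{"dp":[0,0,0],"yaw":0},{"dp":[0,0,0],"yaw":0},{"dp":[0,0,0],"yaw":0},{"dp":[0,0,0],"yaw":0}]' --fingers -1

```text
clock: 33.22
eef_pos: [449.5, -47.8, 24.6]
tcp_rot: [3.14, 0.0, 1.622]
contact_force: [0.7, 2.1, 8.3]
opening: 0.697
grasp_force: 42.7
```

Request:
carry_out --targets '[{"dp":[0,0,-5],"yaw":0},{"dp":[0,0,-20],"yaw":0},{"dp":[0,0,-60],"yaw":0},{"dp":[0,0,-110],"yaw":0},{"dp":[0,0,-132],"yaw":0},{"dp":[0,0,-132],"yaw":0}]'

```text
clock: 33.98
eef_pos: [449.7, -48.1, 158.1]
tcp_rot: [3.137, 0.001, 1.622]
contact_force: [-0.1, -0.0, -1.1]
opening: 0.694
grasp_force: 43.7
```

Run:
```python
from h import *
plan(530.5,175,155,-9.2)
```

```text
t 34.0 pos [449.7 -48.1 158.1] ax 2.9 q6 -0.16 open 0.694 gf 43.7 F [-0.1 -0.  -1.1]
dp [218.7  92.1   3.1] yaw 12.1
```

Request:
carry_out --targets '[{"dp":[22,9,0],"yaw":1},{"dp":[60,25,0],"yaw":3},{"dp":[105,44,0],"yaw":6},{"dp":[150,63,0],"yaw":9},{"dp":[190,80,0],"yaw":11},{"dp":[212,89,0],"yaw":12},{"dp":[218.7,92.1,0],"yaw":12.1},{"dp":[218.7,92.1,0],"yaw":12.1},{"dp":[218.7,92.1,0],"yaw":12.1}]'

```text
clock: 35.1
eef_pos: [528.8, 174.1, 155.4]
tcp_rot: [-3.141, 0.001, 1.41]
contact_force: [0.1, 0.2, -0.6]
opening: 0.694
grasp_force: 43.6
```

Run:
```python
from h import *
plan(531.3,175.4,65,-9.2)
```

```text
t 35.1 pos [528.8 174.1 155.4] ax -9.2 q6 0.48 open 0.694 gf 43.6 F [ 0.1  0.2 -0.6]
dp [ 1.6  2.2 90.4] yaw -0.0
```

Request:
carry_out --targets '[{"dp":[0.9,1.4,30],"yaw":0},{"dp":[0.9,1.4,60],"yaw":0},{"dp":[0.9,1.4,78],"yaw":0},{"dp":[0.9,1.4,86],"yaw":0},{"dp":[0.9,1.4,91],"yaw":0},{"dp":[0.9,1.4,91],"yaw":0}]'

```text
clock: 35.85
eef_pos: [531.2, 175.9, 65.1]
tcp_rot: [3.141, -0.0, 1.411]
contact_force: [0.2, -0.7, -0.8]
opening: 0.693
grasp_force: 43.6
```

Request:
carry_out --targets '[{"dp":[0,0,1],"yaw":0},{"dp":[0,0,2],"yaw":0},{"dp":[0,0,2],"yaw":0}]'

```text
clock: 36.22
eef_pos: [531.3, 176.1, 63.2]
tcp_rot: [3.141, -0.0, 1.411]
contact_force: [0.4, -0.1, 2.0]
opening: 0.692
grasp_force: 45.3
```

Request:
carry_out --targets '[{"dp":[0,0,1],"yaw":0},{"dp":[0,0,1.5],"yaw":0},{"dp":[0,0,1.5],"yaw":0}]'

```text
clock: 36.6
eef_pos: [531.5, 176.1, 62.5]
tcp_rot: [3.141, -0.001, 1.411]
contact_force: [-1.8, -0.3, 13.0]
opening: 0.695
grasp_force: 51.8
```

Request:
carry_out --targets '[{"dp":[0,0,0],"yaw":0},{"dp":[0,0,0],"yaw":0},{"dp":[0,0,0],"yaw":0},{"dp":[0,0,0],"yaw":0},{"dp":[0,0,-20],"yaw":0},{"dp":[0,0,-60],"yaw":0},{"dp":[0,0,-110],"yaw":0},{"dp":[0,0,-150],"yaw":0},{"dp":[-60,0,-150],"yaw":0},{"dp":[-120,0,-150],"yaw":0},{"dp":[-180,0,-150],"yaw":0},{"dp":[-180,0,-150],"yaw":0}]' --fingers 1

```text
clock: 38.1
eef_pos: [501.3, -5.1, 211.3]
tcp_rot: [-3.141, 0.001, 1.406]
contact_force: [0.5, 1.1, -0.5]
opening: 1.004
grasp_force: 0.0
```

Run:
```python
from h import *
a=snap('top','t7'); b=snap('side','s7')
cv2.imwrite('pics/c11.png',np.hstack([cv2.resize(a[140:250,140:260],(400,366),interpolation=0),cv2.resize(b[105:205,245:345],(400,366),interpolation=0)]))
plan(531,175,210,-9.2)
```

```text
t 38.2 pos [502.3  -2.2 211.4] ax -9.3 q6 0.15 open 1.001 gf 0.0 F [0.1 0.2 0.5]
dp [179.5  -0.2   1.4] yaw -0.1
```

View pics/c11.png

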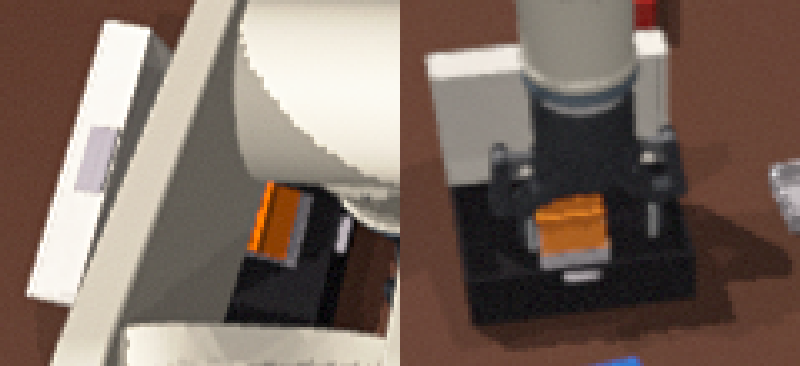

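The block sits squarely on the nested guards (side panel, about (572,228)), and the lid is still upright. Now I'll go over and behind the lid with the fingers shut.

Request:
carry_out --targets '[{"dp":[0,0,-40],"yaw":0},{"dp":[0,0,-70],"yaw":0},{"dp":[50,0,-70],"yaw":0},{"dp":[100,0,-70],"yaw":0},{"dp":[150,0,-70],"yaw":0},{"dp":[200,0,-70],"yaw":0},{"dp":[250,0,-70],"yaw":0},{"dp":[300,0,-70],"yaw":0},{"dp":[350,0,-70],"yaw":0},{"dp":[355,0,-70],"yaw":0},{"dp":[355,0,-70],"yaw":0}]' --fingers -1

```text
clock: 39.58
eef_pos: [557.9, 349.7, 280.7]
tcp_rot: [-3.141, 0.001, 1.413]
contact_force: [-0.1, -0.5, 0.3]
opening: 0.001
grasp_force: 0.0
```

Run:
```python
from h import *
a=snap('top','t8'); b=snap('side','s8')
cv2.imwrite('pics/c12.png',np.hstack([cv2.resize(a[130:260,90:260],(400,306)),cv2.resize(b[60:200,220:380],(400,350))[:306]]))
plan(531.2+.16*165,175.4+.987*165,186,-9.2)
```

```text
t 39.7 pos [558.4 348.1 281.1] ax -9.2 q6 0.72 open -0.003 gf 0.0 F [-0.5 -1.   0.2]
dp [-9.9  0.8 95.1] yaw 0.0
```

View pics/c12.png

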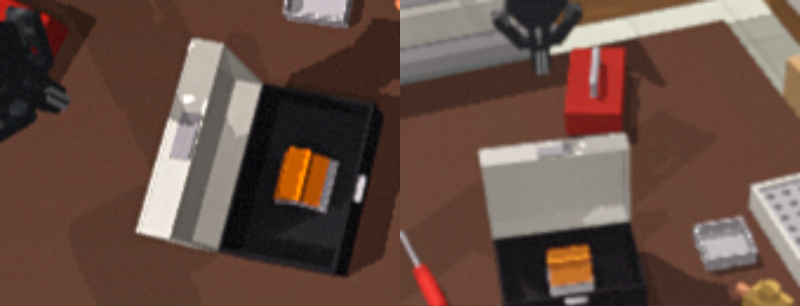

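The gripper hangs clear behind the open lid, and the block and guards are in place. I'll lower behind it and start pushing.

Request:
carry_out --targets '[{"dp":[0,0,50],"yaw":0},{"dp":[0,0,93],"yaw":0},{"dp":[-20,0,93],"yaw":0},{"dp":[-35,0,93],"yaw":0},{"dp":[-45,0,92],"yaw":0},{"dp":[-57,0,89],"yaw":0},{"dp":[-68,0,86],"yaw":0},{"dp":[-80,0,84],"yaw":0},{"dp":[-92,0,83],"yaw":0},{"dp":[-92,0,83],"yaw":0}]'

```text
clock: 40.92
eef_pos: [544.0, 256.8, 198.5]
tcp_rot: [-3.142, 0.001, 1.41]
contact_force: [0.3, -0.1, 0.1]
opening: 0.001
grasp_force: 0.0
```

Run:
```python
from h import *
b=snap('side','s9'); a=snap('top','t9')
cv2.imwrite('pics/c13.png',np.hstack([cv2.resize(a[130:260,90:260],(400,306)),cv2.resize(b[60:200,220:380],(400,350))[:306]]))
plan(531.2,175.4,186,-9.2)
```

```text
t 41.0 pos [543.7 257.2 197.9] ax -9.2 q6 0.6 open 0.002 gf 0.0 F [-0.2  0.2  0.4]
dp [-82.8   0.8  11.9] yaw 0.0
```

View pics/c13.png

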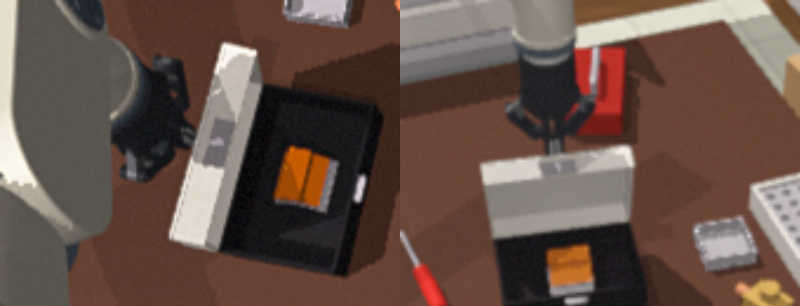

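The lid has come forward past vertical and follows the fingertips. I'll continue along the arc.

Request:
carry_out --targets '[{"dp":[-13,0,1],"yaw":0},{"dp":[-25,0,2],"yaw":0},{"dp":[-37,0,5],"yaw":0},{"dp":[-49,0,9],"yaw":0},{"dp":[-60,0,15],"yaw":0},{"dp":[-71,0,21],"yaw":0},{"dp":[-81,0,28],"yaw":0},{"dp":[-91,0,37],"yaw":0},{"dp":[-99,0,46],"yaw":0},{"dp":[-106,0,56],"yaw":0},{"dp":[-106,0,56],"yaw":0}]'

```text
clock: 42.4
eef_pos: [526.5, 152.6, 141.1]
tcp_rot: [-3.14, 0.001, 1.41]
contact_force: [0.1, 0.7, -0.2]
opening: -0.001
grasp_force: 0.0
```

Request:
carry_out --targets '[{"dp":[-4,0,8],"yaw":0},{"dp":[-9,0,16],"yaw":0},{"dp":[-13,0,22],"yaw":0},{"dp":[-16,0,26],"yaw":0},{"dp":[-18,0,30],"yaw":0},{"dp":[-19,0,33],"yaw":0},{"dp":[-19,0,33],"yaw":0}]'

```text
clock: 43.28
eef_pos: [524.0, 134.2, 109.0]
tcp_rot: [-3.141, 0.0, 1.411]
contact_force: [0.2, 1.1, 0.7]
opening: 0.0
grasp_force: 0.0
```

Run:
```python
from h import *
plan(531.2,175.4,108,-9.2)
```

```text
t 43.3 pos [524.  134.2 109. ] ax -9.2 q6 0.41 open 0.0 gf 0.0 F [0.2 1.1 0.7]
dp [41.8  0.6  1. ] yaw 0.0
```

Nearly shut, with no bottoming force yet. I'll press down until the force rises.

Request:
carry_out --targets '[{"dp":[-2,0,2],"yaw":0},{"dp":[-2,0,3],"yaw":0},{"dp":[-2,0,3],"yaw":0}]'

```text
clock: 43.65
eef_pos: [524.2, 133.2, 107.9]
tcp_rot: [3.141, -0.001, 1.41]
contact_force: [-6.1, 4.1, 18.5]
opening: -0.003
grasp_force: 9.3
```

Request:
carry_out --targets '[{"dp":[0,0,-20],"yaw":0},{"dp":[0,0,-70],"yaw":0},{"dp":[0,0,-120],"yaw":0},{"dp":[-60,0,-140],"yaw":0},{"dp":[-120,0,-140],"yaw":0},{"dp":[-180,0,-140],"yaw":0},{"dp":[-240,0,-140],"yaw":0},{"dp":[-300,0,-140],"yaw":0},{"dp":[-350,0,-140],"yaw":0},{"dp":[-350,0,-140],"yaw":0},{"dp":[-350,0,-140],"yaw":0}]'

```text
clock: 45.02
eef_pos: [467.8, -212.8, 246.0]
tcp_rot: [-3.141, -0.0, 1.41]
contact_force: [-0.2, 1.0, -0.5]
opening: 0.002
grasp_force: 0.0
```

Run:
```python
from h import *
b=snap('side','s10'); a=snap('top','t10')
cv2.imwrite('pics/c14.png',np.hstack([cv2.resize(a[130:260,90:260],(400,306)),cv2.resize(b[60:200,220:380],(400,350))[:306]]))
```

```text
(no output)
```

View pics/c14.png

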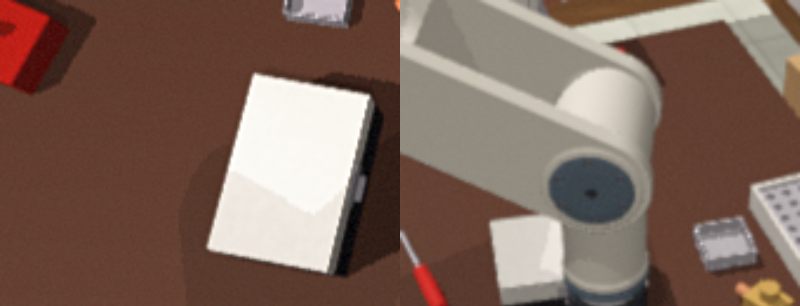

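The lid lies flat and shut over the case (top panel, (255,75) to (335,272)). The robot is clear of everything, so I'm handing in.

```bash
python3 -c "
from rig import r
print(r.sign_off())"
```

```text
the job is handed in; nothing more can be done
None
```

The job is handed in: I found three steel guards on the counter and nested them on the saddle, put the block back on top and shut the lid. No verdict came back, and the pictures showed nothing out of place before hand-in.

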